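# Jack up one side of the cable cutter and hold it for a foot change

### The job

The two feet on the near side of the bench cable cutter need changing. Slide or carry the lever jack over so that its saddle stands centred under the marked lift point (the lug with the round pad) while the saddle is still low, then pump the handle until both feet on that side hang at least 6 mm clear of the table, with the last stroke pressed down to the bottom. The jack does not lock: finish while still holding the handle down so that the machine stays up on the jack alone; do not push or lift the machine with the arm, keep the jack upright, and leave the other things on the table where they are.

Things in the scene. Friction and masses are not known exactly. Their poses are not given: they have to be found in the camera images.
- jack: Loose steel lever jack, 0.94 kg. Origin: on the table right under the saddle's centre; x along the jack to its saddle end (away from the handle), z up. Base plate x = -166 to +24 mm, 72 mm wide, 10 mm thick; on it two cheeks, 40 mm wide overall, tops at z = 62 mm (x = -124 to +12), 36 mm behind that. Starts 12 to 36 cm off the lift point, saddle end within 0.7 rad of facing it squarely.
- cheek_grip (a point): Point midway between the jack's side cheeks, x = -80, z = 44 mm in its frame: with the TCP here the jack can be gripped across the cheeks (40 mm wide along its y) from above. The resting handle passes above and stays below z = 90 mm as far back as x = -123 mm.
- saddle (a point): Centre of the top face of the saddle, a dark steel disc of 36 mm diameter on the jack's toothed ram; 72 mm above the table plus the ram's joint value.
- jack_ram (a joint): Height of the ram, m, 0 to 0.044; starts at 0 to 0.008. Each downstroke catches a tooth (6 mm apart) and raises it by up to 20 mm. As the handle comes up a 8 N drag holds the empty ram (it may sink some 4 mm) for the next bite; the machine's weight overcomes it and comes down with the handle. Two to four strokes are needed: watch near_feet; if too low at the bottom, stroke again.
- jack_handle (a joint): Pump handle, rad: 0 = up at rest, rising at 0.44 rad to the level away from the saddle; 0.40 = down at its stop, still rising at 0.04 rad. A spring raises it when let go (under 1 s). At the grip it takes 4 to 8 N with the ram free, 13 to 22 N lifting the machine. Over 15 N against the bottom stop with the ram free can tip up the saddle end.
- handle_grip (a point): Middle, on the axis, of the rubber grip at the handle's end: round bar, 22 mm diameter, 97 mm long, moving with the handle. The handle is straight from its pivot (x = -60, z = 48 mm in the jack's frame); this point is 178 mm from it: at rest at x = -221, z = 124 mm, fully down at x = -238, z = 55 mm.
- cutter: Bench cable cut-off machine, about 7 kg: grey casing 280 x 320 mm, 186 mm high (261 mm at the motor hood), on four 40 mm feet. It rocks on its two far feet and does not slide. Origin: on the table below the casing's middle; y points to the side with the lift lug (world +y at yaw 0); that side is at y = +160 mm. Yaw within 0.25 rad.
- cutter_tilt (a joint): Rocking of the machine on its far feet, rad: 0 = on all four feet, grows as the side with the lug goes up. 0.022 is 6 mm under the near feet.
- lift_pad (a point): Marked lift point: centre of the underside of a round pad, 32 mm diameter, under a dark lug 50 mm wide on the casing's side; 97 mm above the table. y points out of the machine: the jack's handle belongs that way. Pad centre 34 mm from the casing, 19 mm inside the lug's outer edge. Lug top at z = 113 mm, with a raised ring and stud above the pad. (The low slotted tab is only a tie-down.)
- near_feet (a point): Midway between the undersides of the two near feet, on the table (z = 0) at the start; its z is their clearance.
- wrench: Bystander: steel spanner lying flat on the robot's side of the table.
- spare_foot: Bystander: spare rubber levelling foot, 40 mm diameter, 42 mm high.
- seal_a: Bystander: blue seal body, 34 x 26 x 18 mm.
- seal_b: Bystander: blue seal body, 34 x 26 x 18 mm.
- cup: Bystander: clear plastic cup, 72 mm diameter, 65 mm high.
- tape: Bystander: roll of clear tape lying flat, 96 mm diameter, 45 mm high.
- jar: Bystander: glass jar with a steel lid, 64 mm diameter, 100 mm high.

How it is judged:
On the way, in this order (a step that is already met when the one before it is completed fails the run):
1. the jack stands flat on the table with its low saddle centred under the lift pad, the machine still on its feet (horizontal distance between saddle and lift_pad below 0.01 m and height (world z) of jack below 0.003 m and angle between jack's own z axis and vertical below 0.05 rad and value of joint jack_ram below 0.012 m and value of joint cutter_tilt below 0.003 rad), for 0.2 s.
2. the handle is pumped so that the jack takes the weight of the machine at the lift pad (contact force between jack and cutter above 8 N and value of joint jack_ram above 0.022 m and horizontal distance between saddle and lift_pad below 0.012 m), for 0.1 s.
At the end, for the whole second after the job is handed in: The fingers hold the handle down (over 0.32 of 0.40 rad, over 4 N); the jack stands flat, saddle within 12 mm of the pad centre, carrying the machine (over 10 N); the near feet hang still, over 6 mm clear of the table; the arm does not touch the machine (height (world z) of near_feet above 0.006 m and horizontal distance between saddle and lift_pad below 0.012 m and contact force between jack and cutter above 10 N and contact force between the arm and cutter below 0.5 N and value of joint jack_handle above 0.32 rad and contact force between the fingers and jack above 4 N and angle between jack's own z axis and vertical below 0.05 rad and height (world z) of jack below 0.003 m and velocity of joint cutter_tilt between -0.02 and 0.02 rad/s); the arm keeps its last pose, push and grip.
It fails at once if the arm pushes or lifts the machine itself (contact force between the arm and cutter above 12 N).
It fails at once if the jack is tipped over (angle between jack's own z axis and vertical above 0.4 rad).
It fails at once if a bystander is moved by more than 30 mm (distance of any of wrench, spare_foot, seal_a, seal_b, cup, tape, jar from where it was at the start of the episode above 0.03 m).
It also fails if it takes over 67 s, if anything falls off the work surface, if the arm or the gripper's body presses on something with over 40 N, if the wrist force passes 120 N, or if a joint passes its speed limit or range.

### The arm

A 7-joint arm with a two-finger parallel gripper is mounted at the origin on the work surface. World frame = base frame: x ahead of the robot, y to its left, z up, the work surface at z = 0. Lengths are in m, angles in rad, forces in N, time in s.
With the tool pointing down it reaches from about 0.4 to 0.85 m from the base axis. Payload 4.5 kg.
Tool frame: the origin (TCP) lies between the finger pads, 19 mm behind the fingertips; this is the grasp point; z points along the fingers, y is the line along which they close (so a half turn about z gives the same grasp; the last joint's range is limited). The gripper opens to 88 mm and grips with 3 to 60 N. Pads are 18 mm wide; open, the fingers measure 123 mm over their backs; the gripper's body (75 mm by 187 mm) begins 45 mm behind the grasp point.
Start: joints at [0.034, 0.689, -0.195, 1.565, 0.157, 0.902, -0.215], TCP at [0.625, 0, 0.257] pointing down, gripper open.
Joint ranges: [-3.01, 3.01], [-0.46, 2.08], [-1.47, 1.51], [0.13, 2.56], [-1, 4.14], [0.04, 2.09], [-2.66, 2.66]. Speed limits (rad/s): [2.57, 2.57, 3.14, 3.14, 3.14, 3.14, 3.14].

### API

Orientations are given as a unit quaternion [x, y, z, w].
In Python, from plant import * gives the robot as it stands.
- The arm moves only by the tool send_rows, never from a script. Its argument "targets" is a list of rows, each a list of 2 entries, a list of its own where there are three numbers: the shift along the tool's x, y, z in units of 0.3 m (1.0 is 0.3 m), then the turn, a rotation vector about the tool's x, y, z in units of pi rad (1.0 is pi rad). A call has 1 to 12 rows; each row is the pose to reach, as a shift and turn from the pose commanded when the call began, along the tool's axes at that moment, turning the shorter way round; what a row does not reach only later rows make up. A row lasts 1/8 s, in which the tool goes at most 62.5 mm and 10.7 degrees, less where a joint would pass 70% of its speed; a pose out of reach is approached as far as the arm can. A call with a number of a shift or a turn outside -1 to 1 is refused whole. A call with a gripper value outside its range is refused whole. "fingers" is the opening, from 0 (shut) to 1 (fully open), set as the call begins (left out, the last holds). The fingers move at their own pace and stop on an object; "newtons" is the grip in N (left out, the last holds). Time passes only in rows, so rows that repeat a pose let the fingers close. It gives the time, the measured TCP pose, the force, the opening and the grip force at its end, in the units of the state.
- get_state(): the state, without advancing time (a new reading comes with each control period).
- snapshot(name): name is "scene" or "side" or "wrist"; returns a dict with "img" (420x560x3 uint8, blue, green, red), "fx", "fy", "cx", "cy" (pixels), "cam_to_world" (4x4, takes a point from camera to world coordinates); the wrist camera has in their place "T_tool_cam" (4x4, takes a point from camera to tool coordinates, whose origin is the TCP and whose axes are the flange's). Camera axes: x right, y down, z forward; pixel columns grow to the right and rows downward; lengths in m; the calibration is good to about 2 mm. A picture is of the moment at which its call begins: read the wrist's pose just before it. There is no depth.
- finish_job(): hands the job in; it is judged then, once.
The state is a dict: "clock": time; "q": joint angles; "qd": joint speeds; "joint_torque": joint torques, N m; "tool_pos": TCP position; "eef_rot": TCP orientation; "contact_force": force on the tool from outside, world axes, zero at the start; "moment": the same for the moment, N m; "opening": opening from 0.0 (shut) to 1.0 (fully open); "finger_force": force on a finger pad.
Only numpy, scipy, OpenCV 4.12 (cv2) and the standard library are available. Lean on these libraries where they do the work, as an engineer would, in place of code of your own. Each camera call takes 0.05 s, during which the arm holds its last target. There are 200 camera calls.

## Working session

There is one attempt and no reset: what is moved stays moved. The work goes in short steps, Python scripts to look and compute and a tool call to move; the robot and the scene stay as the last step left them, time stands still between calls to the robot, and variables do not carry over. Pictures are saved under pics/ and viewed, at most 10 in all, crops included, and the job is handed in when it is done.

Besides the shell and the picture viewer there is one more tool, called after "Request:" as name([rows], argument=value, ...), one row to a line, values as JSON. send_rows: Moves the arm, as the interface text tells. Its arguments: {"type":"object","properties":{"targets":{"type":"array"},"fingers":{"type":"number"},"newtons":{"type":"number"}},"required":["targets"]}

```bash
mkdir -p pics; cat > h.py <<'E'
from plant import *
import numpy as np, cv2
from scipy.spatial.transform import Rotation as R
def ray(s,u,v,T=None):
    T=s["cam_to_world"] if T is None else T
    T=np.array(T); d=T[:3,:3]@np.array([(u-s["cx"])/s["fx"],(v-s["cy"])/s["fy"],1]); return T[:3,3],d/np.linalg.norm(d)
def onz(s,u,v,z,T=None):
    o,d=ray(s,u,v,T); return o+d*(z-o[2])/d[2]
def tri(r1,r2):
    (a,d),(b,e)=r1,r2
    t=np.linalg.lstsq(np.c_[d,-e],b-a,rcond=None)[0]; p,q=a+d*t[0],b+e*t[1]
    return (p+q)/2,np.linalg.norm(p-q)
def proj(s,p,T=None):
    T=np.array(s["cam_to_world"] if T is None else T); c=T[:3,:3].T@(np.array(p)-T[:3,3]); return c[0]/c[2]*s["fx"]+s["cx"],c[1]/c[2]*s["fy"]+s["cy"]
def wristT(s,st):
    T=np.eye(4); T[:3,:3]=R.from_quat(st["eef_rot"]).as_matrix(); T[:3,3]=st["tool_pos"]; return T@np.array(s["T_tool_cam"])
E
python3 - <<'E'
from h import *
import pickle
st=get_state(); print(st)
for n in("scene","side","wrist"):
    s=snapshot(n); cv2.imwrite(f"pics/{n}0.png",s["img"]); pickle.dump((s,st),open(n+"0.pkl","wb"))
    print(n,s["fx"],s["cx"],s["cy"],np.round(s.get("cam_to_world",s.get("T_tool_cam")),3).tolist())
E
```

```text
{'clock': 0.0, 'q': array([ 0.03378956,  0.68996531, -0.19448655,  1.56635224,  0.1573211 ,
        0.90249534, -0.21509607]), 'qd': array([-0.00052691, -0.00079384, -0.00142297,  0.00093355, -0.00068466,
       -0.00106948, -0.00087119]), 'joint_torque': array([ 3.38560185e-04, -5.27571630e+01, -1.26686912e+00, -1.53434461e+01,
       -5.26333472e-02,  6.56995355e-03,  1.65937727e-04]), 'tool_pos': array([ 6.24399549e-01, -6.08289578e-05,  2.56618775e-01]), 'eef_rot': array([ 7.07074069e-01,  7.07138901e-01, -7.03236270e-04, -5.84146652e-04]), 'contact_force': array([ 0.04801012,  0.21911679, -0.69594421]), 'moment': array([-0.01231747,  0.00602212,  0.01237491]), 'finger_force': 0.0, 'opening': 1.0008547597894464}
scene 521.3303383703746 267.46201839632016 213.7977439464988 [[-0.185, 0.521, -0.833, 1.708], [0.983, 0.111, -0.149, 0.209], [0.015, -0.846, -0.533, 0.857], [0.0, 0.0, 0.0, 1.0]]
side 389.4231248450409 285.73415149714896 212.4049782737825 [[-0.695, -0.517, 0.5, 0.065], [-0.719, 0.503, -0.479, 0.477], [-0.004, -0.692, -0.721, 0.803], [0.0, 0.0, 0.0, 1.0]]
wrist 309.95742745289016 280.6870575533858 207.0198805570525 [[-0.0, -0.957, -0.29, 0.075], [1.0, -0.0, 0.001, -0.0], [-0.001, -0.29, 0.957, -0.127], [0.0, 0.0, 0.0, 1.0]]
```

View pics/scene0.png

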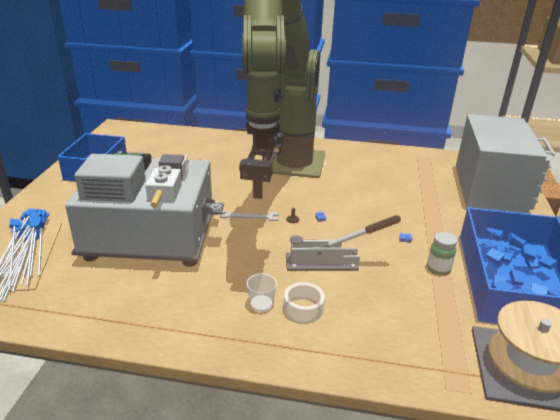

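View pics/side0.png

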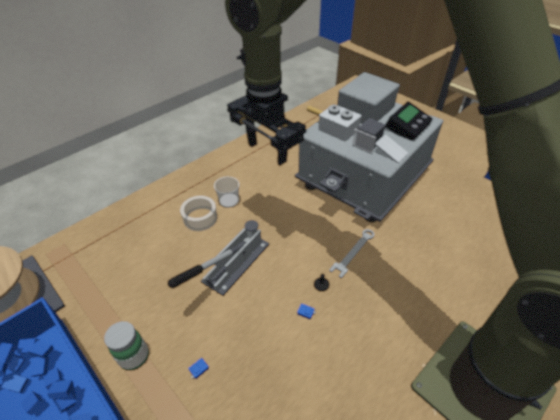

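The scene view shows the jack, with its saddle near (297,240) and handle end near (398,220), and the lug near (213,208). In the side view the saddle is near (252,227), the handle tip near (172,281) and the lug near (334,182). I'll enlarge these areas.

```bash
python3 - <<'E'
from h import *
import pickle
def crop(n,x,y,w,h): return cv2.resize(pickle.load(open(n+"0.pkl","rb"))[0]["img"][y:y+h,x:x+w],(400,300),interpolation=cv2.INTER_CUBIC)
a=np.hstack([crop("scene",190,180,80,60),crop("side",300,150,80,60)])
b=np.hstack([crop("scene",280,200,128,96),crop("side",160,210,120,90)])
cv2.imwrite("pics/c1.png",np.vstack([a,b]))
E
```

```text
(no output)
```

View pics/c1.png

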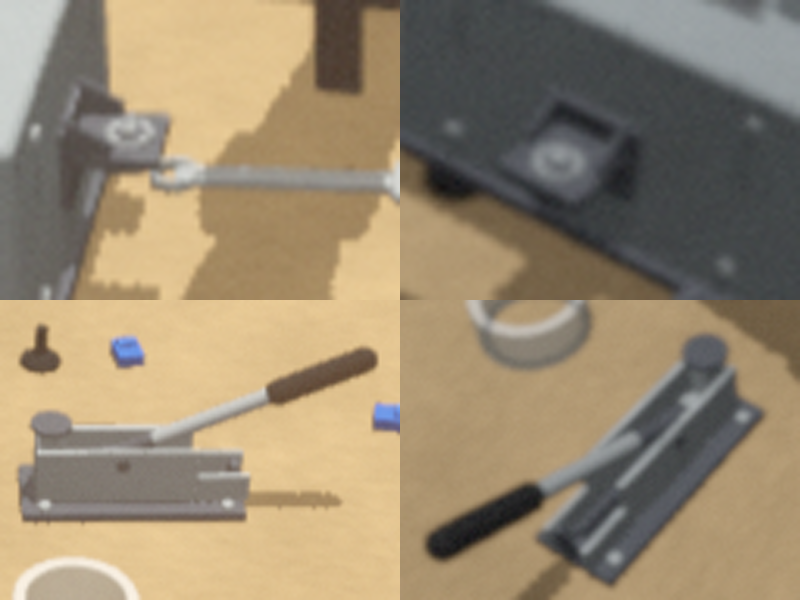

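View pics/wrist0.png

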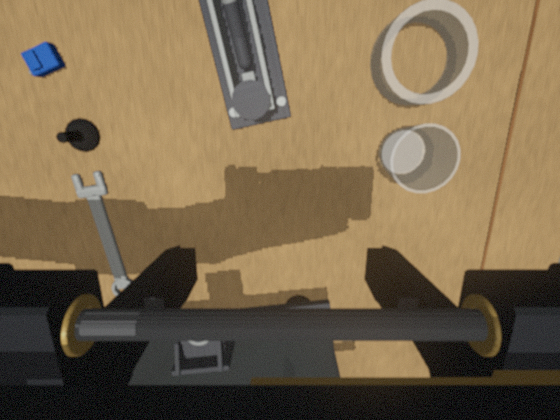

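```bash
python3 - <<'E'
from h import *
import pickle
S,_=pickle.load(open("scene0.pkl","rb"));D,_=pickle.load(open("side0.pkl","rb"));W,st=pickle.load(open("wrist0.pkl","rb"))
T=wristT(W,st)
p=lambda *a:print(*[np.round(x,4) if not isinstance(x,str) else x for x in a])
for n,a,b in [("ring",(215.8,206),(331.4,182.4)),("saddle",(296,239.7),(251.5,225)),("gend",(399,218.6),(170.5,283)),("gstart",(366.4,229),(202,267.5))]:
    P,g=tri(ray(S,*a),ray(D,*b)); p(n,P,g)
p("saddle SW",*tri(ray(S,296,239.7),ray(W,251,100,T)))
p("saddle DW",*tri(ray(D,251.5,225),ray(W,251,100,T)))
p("wrist saddle z.076",onz(W,251,100,.076,T))
for u,v in[(287,270.4),(358.7,270)]:p("base scene",onz(S,u,v,0))
for u,v in[(268.6,243),(223.6,294.9)]:p("base side",onz(D,u,v,0.008))
for u,v in[(233,129),(291,117)]:p("base wrist front",onz(W,u,v,0.01,T))
for n,z,w in[("spare",0,(82,135)),("cup",0,(440,185)),("tape",0.04,(430,50)),("wrenchL",0,(90,180)),("wrenchR",0,(120,287)),("seal",.01,(43,60))]:p(n,onz(W,*w,z,T))
# cutter bottom edge in side view, upper corners
p("ring at z.115",onz(S,215.8,206,.115),onz(D,331.4,182.4,.115))
E
```

```text
ring [ 0.5367 -0.1439  0.1145] 0.0003
saddle [0.5963 0.0867 0.0769] 0.0009
gend [0.5425 0.341  0.1428] 0.0023
gstart [0.5542 0.2628 0.1078] 0.0027
saddle SW [0.5964 0.0872 0.0768] 0.0
saddle DW [0.5962 0.0868 0.0774] 0.0008
wrist saddle z.076 [0.5963 0.0872 0.076 ]
base scene [ 0.6316  0.0716 -0.    ]
base scene [0.5911 0.2574 0.    ]
base side [0.5668 0.0584 0.008 ]
base side [0.5242 0.2403 0.008 ]
base wrist front [0.5683 0.0576 0.01  ]
base wrist front [0.6361 0.0711 0.01  ]
spare [0.3837 0.0501 0.    ]
cup [ 0.8259 -0.0117 -0.    ]
tape [0.7742 0.1361 0.04  ]
wrenchL [ 0.3835 -0.0054  0.    ]
wrenchR [ 0.3984 -0.1584  0.    ]
seal [0.3619 0.1315 0.01  ]
ring at z.115 [ 0.5373 -0.1439  0.115 ] [ 0.5363 -0.1433  0.115 ]
```

```bash
python3 - <<'E'
from h import *
import pickle
S,_=pickle.load(open("scene0.pkl","rb"));D,_=pickle.load(open("side0.pkl","rb"))
for z in(.01,.03,.05):
    a,b=onz(D,300,173.6,z),onz(D,358,208,z); print(z,a,b,np.arctan2((b-a)[1],(b-a)[0]))
# lug outer edge top, scene crop (103,165)-(170,118)... (x,y)
a,b=onz(S,190+165/5,180+163/5,.11),onz(S,190+170/5,180+118/5,.11);print(a,b)
a,b=onz(D,300+102/5,150+160/5,.11),onz(D,300+192/5,150+204/5,.11);print("side lug",a,b)
st=get_state();Rm=R.from_quat(st["eef_rot"])
tgt=np.array([.5794,.165,.13]);print("shift/.3",Rm.inv().apply(tgt-st["tool_pos"])/.3,"turn",-.213/np.pi)
E
```

```text
0.01 [ 0.70389709 -0.1987618   0.01      ] [ 0.48299855 -0.2099042   0.01      ] -3.0911941191159116
0.03 [ 0.68777915 -0.18173012  0.03      ] [ 0.47245038 -0.19259157  0.03      ] -3.091194119115912
0.05 [ 0.67166121 -0.16469843  0.05      ] [ 0.46190222 -0.17527894  0.05      ] -3.0911941191159116
[ 0.55833891 -0.11818905  0.11      ] [ 0.51229916 -0.12749725  0.11      ]
side lug [ 0.56126783 -0.12804712  0.11      ] [ 0.50534547 -0.13621037  0.11      ]
shift/.3 [ 0.55012628 -0.14994986  0.42287258] turn -0.06780000575714741
```

Request:
send_rows([
  [[0.2,-0.05,0.15],[0,0,-0.03]],
  [[0.4,-0.1,0.3],[0,0,-0.05]],
  [[0.55,-0.15,0.42],[0,0,-0.068]],
  [[0.55,-0.15,0.42],[0,0,-0.068]],
  [[0.55,-0.15,0.42],[0,0,-0.068]],
], fingers=1.0)

```text
clock: 0.78
tool_pos: [0.5783, 0.1671, 0.1301]
eef_rot: [0.626, 0.78, -0.001, -0.001]
contact_force: [0.6, -1.3, 0.9]
opening: 1.003
finger_force: 0.0
```

```bash
python3 - <<'E'
from h import *
st=get_state();s=snapshot("wrist");T=wristT(s,st);print(st["clock"],st["tool_pos"],R.from_quat(st["eef_rot"]).as_matrix()[:,0])
im=s["img"]
# predicted handle grip and cheek grip
j=np.array([.2114,-.9774,0]);o=np.array([.5963,.087,0])
for x,z in[(-221,124),(-80,62),(-124,62),(-166,10)]:
    u,v=proj(s,o+j*x/1e3+[0,0,z/1e3],T);print(x,u,v);cv2.circle(im,(int(u),int(v)),4,(0,0,255),1)
cv2.imwrite("pics/w1.png",im)
E
```

```text
0.775 [0.57832593 0.16706466 0.13010383] [-2.16005280e-01  9.76391807e-01  8.71063265e-04]
-221 283.89109052823255 -74.82654557016224
-80 281.6159447917768 232.94161093015737
-124 281.9976245867793 168.290999680957
-166 282.21250522050053 101.50724632661152
```

View pics/w1.png

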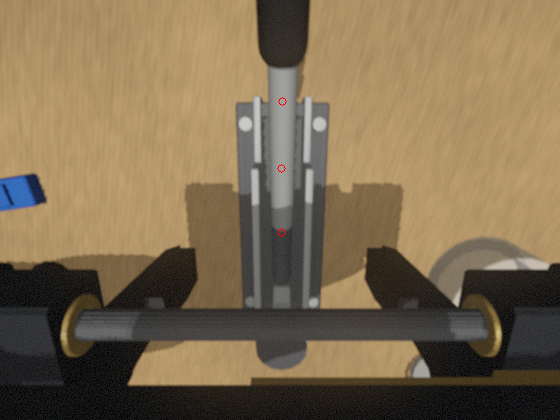

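The wrist view shows the jack centred: the cheeks are symmetric about u=281, and the predicted marks lie on the handle and on the cheek ends near v=168. Descending to grip.

Request:
send_rows([
  [[0,0,0.15],[0,0,0]],
  [[0,0,0.277],[0,0,0]],
  [[0,0,0.277],[0,0,0]],
  [[0,0,0.277],[0,0,0]],
])

```text
clock: 1.32
tool_pos: [0.5817, 0.1641, 0.0501]
eef_rot: [0.628, 0.778, 0.001, 0.001]
contact_force: [0.7, 1.0, 0.6]
opening: 1.0
finger_force: 0.0
```

Request:
send_rows([
  [[0,0,0],[0,0,0]],
  [[0,0,0],[0,0,0]],
  [[0,0,0],[0,0,0]],
  [[0,0,0],[0,0,0]],
  [[0,0,0],[0,0,0]],
  [[0,0,0],[0,0,0]],
  [[0,0,-0.02],[0,0,0]],
  [[0,0,-0.02],[0,0,0]],
], fingers=0.2, newtons=45)

```text
clock: 2.33
tool_pos: [0.5798, 0.1648, 0.0539]
eef_rot: [0.628, 0.778, -0.0, -0.0]
contact_force: [1.3, 0.3, -8.8]
opening: 0.451
finger_force: 45.0
```

```bash
python3 - <<'E'
from h import *
import pickle
st=get_state();print(st["tool_pos"],st["contact_force"],st["moment"])
s=snapshot("scene");d=snapshot("side");pickle.dump((s,d),open("g.pkl","wb"))
Rm=R.from_quat(st["eef_rot"]);M=Rm.as_matrix();print(M.round(3))
# measure saddle via dark disc near predicted pixel
a=np.hstack([cv2.resize(s["img"][215:275,260:340],(400,300)),cv2.resize(d["img"][205:265,210:290],(400,300))])
cv2.imwrite("pics/c2.png",a)
print([proj(k,[.5963,.087,.083]) for k in(s,d)])
E
```

```text
[0.57977541 0.16479793 0.05388677] [ 1.31541617  0.26378794 -8.77700676] [ 0.00441056 -0.03127246  0.01933482]
[[-0.212  0.977 -0.001]
 [ 0.977  0.212 -0.   ]
 [-0.    -0.001 -1.   ]]
[(np.float64(296.05265022874096), np.float64(237.72065373120145)), (np.float64(251.10384072484186), np.float64(223.53316443647168))]
```

View pics/c2.png

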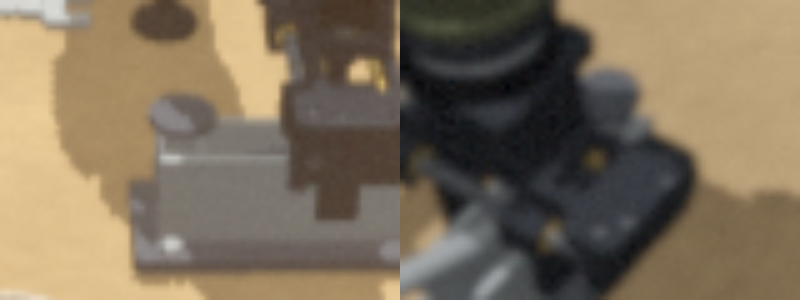

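Request:
send_rows([
  [[-0.07,-0.05,0],[0,0,0.005]],
  [[-0.15,-0.12,0],[0,0,0.01]],
  [[-0.24,-0.2,0],[0,0,0.018]],
  [[-0.33,-0.26,0],[0,0,0.024]],
  [[-0.42,-0.31,0],[0,0,0.03]],
  [[-0.5,-0.33,0],[0,0,0.033]],
  [[-0.57,-0.33,0],[0,0,0.033]],
  [[-0.62,-0.33,0],[0,0,0.033]],
  [[-0.66,-0.33,0],[0,0,0.033]],
  [[-0.69,-0.33,0],[0,0,0.033]],
  [[-0.71,-0.33,0],[0,0,0.033]],
  [[-0.71,-0.33,0],[0,0,0.033]],
])

```text
clock: 3.92
tool_pos: [0.5285, -0.0643, 0.0543]
eef_rot: [0.667, 0.745, 0.0, 0.0]
contact_force: [-0.2, 0.4, -9.4]
opening: 0.452
finger_force: 45.0
```

```bash
python3 - <<'E'
from h import *
st=get_state();print(st["tool_pos"],st["contact_force"])
M=R.from_quat(st["eef_rot"]).as_matrix();print(M.round(3))
print("saddle",st["tool_pos"]-.0797*M[:,0])
s=snapshot("scene");d=snapshot("side")
a=np.hstack([cv2.resize(s["img"][180:270,180:300],(400,300),interpolation=2),cv2.resize(d["img"][140:230,280:400],(400,300),interpolation=2)])
cv2.imwrite("pics/c3.png",a)
E
```

```text
[ 0.52845599 -0.06431981  0.05432059] [-0.1809111   0.40091237 -9.39575354]
[[-0.109  0.994  0.   ]
 [ 0.994  0.109 -0.   ]
 [-0.     0.    -1.   ]]
saddle [ 0.53717587 -0.14354136  0.05432161]
```

View pics/c3.png

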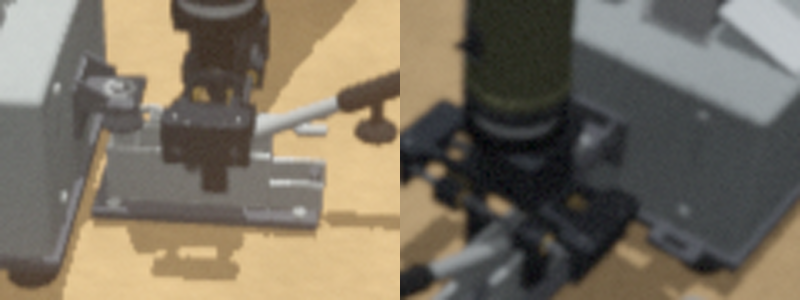

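The saddle sits under the ring in the scene crop (ring near (120,88), saddle near (124,118)), and the computed saddle is within 1 mm of the pad. Setting it down and releasing.

Request:
send_rows([
  [[0,0,0.008],[0,0,0]],
  [[0,0,0.015],[0,0,0]],
  [[0,0,0.02],[0,0,0]],
  [[0,0,0.02],[0,0,0]],
])

```text
clock: 4.53
tool_pos: [0.5283, -0.0639, 0.0483]
eef_rot: [0.667, 0.745, -0.0, -0.0]
contact_force: [-2.3, 0.1, -7.5]
opening: 0.449
finger_force: 45.0
```

Request:
send_rows([
  [[0,0,0],[0,0,0]],
  [[0,0,0],[0,0,0]],
  [[0,0,0],[0,0,0]],
  [[0,0,0],[0,0,0]],
  [[0,0,-0.1],[0,0,0]],
  [[0,0,-0.2],[0,0,0]],
  [[0,0,-0.33],[0,0,0]],
  [[0.15,0,-0.34],[0,0,0]],
  [[0.3,0,-0.34],[0,0,0]],
  [[0.47,0,-0.34],[0,0,0]],
  [[0.47,0,-0.34],[0,0,0]],
], fingers=1.0)

```text
clock: 5.9
tool_pos: [0.5125, 0.0818, 0.1507]
eef_rot: [0.664, 0.748, 0.002, -0.001]
contact_force: [0.0, -0.3, -0.2]
opening: 0.997
finger_force: 0.0
```

```bash
python3 - <<'E'
from h import *
st=get_state();M=R.from_quat(st["eef_rot"]).as_matrix();print(st["tool_pos"],M[:,0])
s=snapshot("scene");d=snapshot("side");w=snapshot("wrist")
cv2.imwrite("pics/c4.png",np.vstack([np.hstack([cv2.resize(s["img"][180:270,180:300],(400,300),interpolation=2),cv2.resize(d["img"][140:260,250:410],(400,300),interpolation=2)]),np.hstack([cv2.resize(w["img"],(400,300)),cv2.resize(s["img"],(400,300))])]))
E
```

```text
[0.51250781 0.08176522 0.15066576] [-0.11840305  0.99295911  0.00359618]
```

View pics/c4.png

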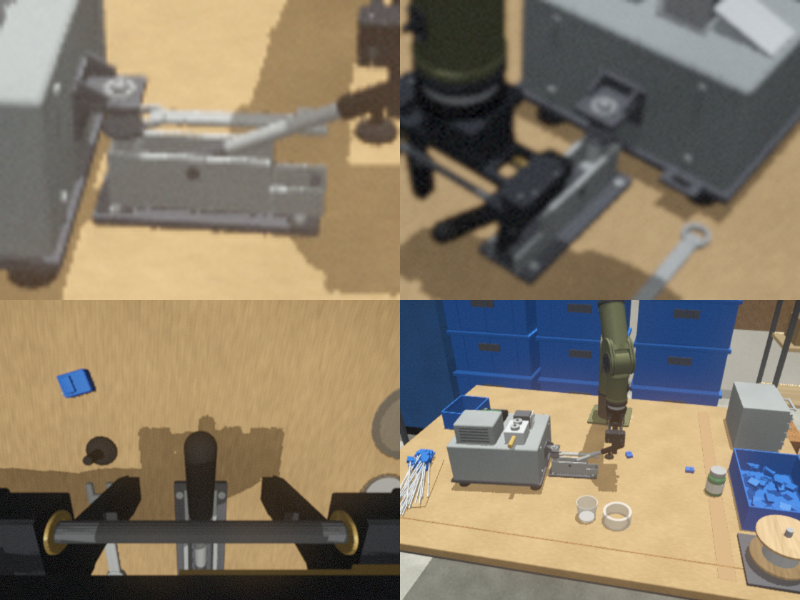

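The jack stands under the lug, and the handle lies between the open fingers (wrist view). I'll check the centring numerically.

```bash
python3 - <<'E'
from h import *
s=snapshot("scene")
print(proj(s,[.537,-.1437,.074]),"meas ~217")
a,b=onz(s,208.5,246.6,0),onz(s,275.4,250.2,0);print(a,b)
e=(a-b)/np.linalg.norm(a-b);n=np.array([e[1],-e[0],0]); 
print("yaw",np.arctan2(e[0],-e[1]),"origin",a-.024*e+.036*n,b+.166*e+.036*n,a-.024*e-.036*n)
E
```

```text
(np.float64(216.4376885412288), np.float64(218.5889951440451)) meas ~217
[ 0.57097413 -0.16009539  0.        ] [ 5.49209166e-01  2.61556312e-02 -1.11022302e-16]
yaw 0.11633061315474844 origin [ 5.32431805e-01 -1.40436062e-01 -1.42094591e-17] [ 5.32719838e-01 -1.42900874e-01 -1.27402100e-17] [ 6.03945173e-01 -1.32079136e-01 -1.42094591e-17]
```

Request:
send_rows([
  [[0,0,0.05],[0,0,0]],
  [[0,0,0.09],[0,0,0]],
  [[0,0,0.09],[0,0,0]],
  [[0,0,0.09],[0,0,0]],
])

```text
clock: 6.6
tool_pos: [0.5129, 0.0759, 0.1231]
eef_rot: [0.667, 0.745, -0.0, -0.0]
contact_force: [0.6, 0.3, 0.6]
opening: 0.999
finger_force: 0.0
```

Request:
send_rows([
  [[0,0,0],[0,0,0]],
  [[0,0,0],[0,0,0]],
  [[0,0,0],[0,0,0]],
  [[0,0,0],[0,0,0]],
  [[0,0,0],[0,0,0]],
  [[0,0,0],[0,0,0]],
  [[0,0,0],[0,0,0]],
  [[0,0,0],[0,0,0]],
], fingers=0.1, newtons=30)

```text
clock: 7.6
tool_pos: [0.5129, 0.076, 0.1233]
eef_rot: [0.667, 0.745, -0.0, -0.0]
contact_force: [-0.1, 0.7, -0.2]
opening: 0.227
finger_force: 30.0
```

Request:
send_rows([
  [[0.013,0,0.028],[0,0,0]],
  [[0.023,0,0.055],[0,0,0]],
  [[0.032,0,0.084],[0,0,0]],
  [[0.04,0,0.112],[0,0,0]],
  [[0.046,0,0.142],[0,0,0]],
  [[0.051,0,0.171],[0,0,0]],
  [[0.054,0,0.197],[0,0,0]],
  [[0.056,0,0.218],[0,0,0]],
  [[0.056,0,0.218],[0,0,0]],
])

```text
clock: 8.72
tool_pos: [0.5112, 0.0925, 0.0576]
eef_rot: [0.667, 0.745, -0.0, 0.0]
contact_force: [-1.2, -0.6, 6.8]
opening: 0.231
finger_force: 28.9
```

```bash
python3 - <<'E'
from h import *
st=get_state();print(st["tool_pos"],st["contact_force"])
s=snapshot("scene");d=snapshot("side")
cv2.imwrite("pics/c5.png",np.hstack([cv2.resize(s["img"][180:270,180:300],(400,300),interpolation=2),cv2.resize(d["img"][140:230,280:400],(400,300),interpolation=2)]))
E
```

```text
[0.51119781 0.09245344 0.05764082] [-1.23172648 -0.64554017  6.78243239]
```

View pics/c5.png

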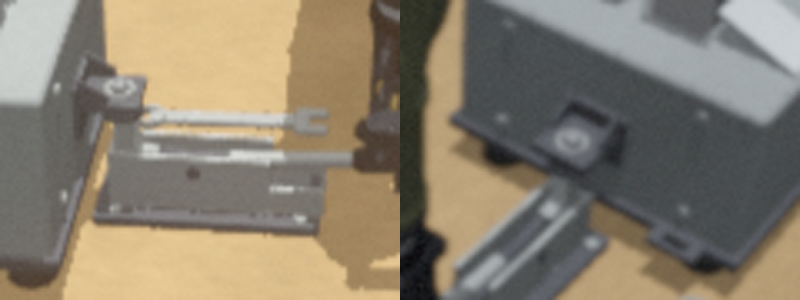

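The saddle has risen to just under the lug and the force is a free-ram 6.8 N. Bringing the handle up, then a second stroke.

Request:
send_rows([
  [[-0.005,0,-0.047],[0,0,0]],
  [[-0.01,0,-0.076],[0,0,0]],
  [[-0.016,0,-0.106],[0,0,0]],
  [[-0.024,0,-0.134],[0,0,0]],
  [[-0.033,0,-0.163],[0,0,0]],
  [[-0.044,0,-0.19],[0,0,0]],
  [[-0.056,0,-0.218],[0,0,0]],
  [[-0.056,0,-0.219],[0,0,0]],
  [[-0.056,0,-0.219],[0,0,0]],
], newtons=45)

```text
clock: 9.95
tool_pos: [0.5127, 0.0762, 0.1232]
eef_rot: [0.667, 0.745, -0.0, -0.0]
contact_force: [0.7, -0.1, -2.9]
opening: 0.225
finger_force: 44.9
```

Request:
send_rows([
  [[0.013,0,0.028],[0,0,0]],
  [[0.023,0,0.055],[0,0,0]],
  [[0.032,0,0.084],[0,0,0]],
  [[0.04,0,0.112],[0,0,0]],
  [[0.046,0,0.142],[0,0,0]],
  [[0.051,0,0.171],[0,0,0]],
  [[0.054,0,0.197],[0,0,0]],
  [[0.056,0,0.22],[0,0,0]],
  [[0.056,0,0.226],[0,0,0]],
  [[0.056,0,0.226],[0,0,0]],
])

```text
clock: 11.2
tool_pos: [0.5113, 0.0945, 0.0568]
eef_rot: [0.666, 0.746, 0.001, 0.0]
contact_force: [-2.0, 2.9, 19.1]
opening: 0.209
finger_force: 43.6
```

```bash
python3 - <<'E'
from h import *
import pickle
st=get_state();print(st["tool_pos"],st["contact_force"])
s=snapshot("scene");d=snapshot("side");pickle.dump((s,d),open("f.pkl","wb"))
cv2.imwrite("pics/c6.png",np.vstack([np.hstack([cv2.resize(s["img"][180:270,180:300],(400,300),interpolation=2),cv2.resize(d["img"][140:230,280:400],(400,300),interpolation=2)]),
np.hstack([cv2.resize(pickle.load(open("scene0.pkl","rb"))[0]["img"][180:270,180:300],(400,300),interpolation=2),cv2.resize(pickle.load(open("side0.pkl","rb"))[0]["img"][140:230,280:400],(400,300),interpolation=2)])]))
E
```

```text
[0.51127569 0.09449284 0.0568119 ] [-2.03521897  2.85895372 19.0605144 ]
```

View pics/c6.png

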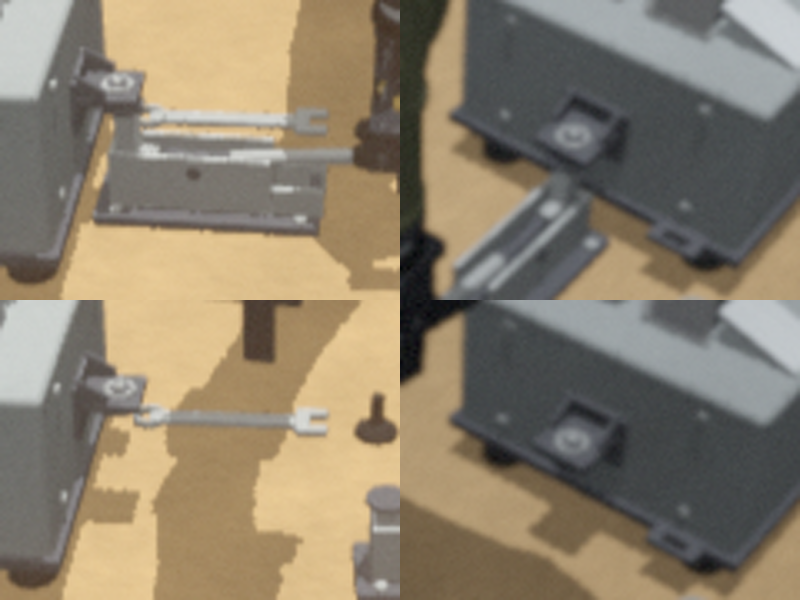

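Top row against the starting view below it: the ring moved up by about 1–2 px, so the machine has lifted. I'll measure how much with subpixel registration.

```bash
cat > lift.py <<'E'
from h import *
import pickle
def lift(s,d):
    S=pickle.load(open("scene0.pkl","rb"))[0];D=pickle.load(open("side0.pkl","rb"))[0]
    def sh(A,B,u,v,wn):
        f=lambda a:cv2.cvtColor(a,cv2.COLOR_BGR2GRAY)
        p,st,e=cv2.calcOpticalFlowPyrLK(f(A),f(B),np.float32([[[u,v]]]),None,winSize=(wn,wn),maxLevel=1); return p[0,0]
    for nm,a,b in [("ring",(215.8,206),(331.4,182.4))]:
        for w in(9,13):
            p,q=sh(S["img"],s["img"],*a,w),sh(D["img"],d["img"],*b,w)
            P0,_=tri(ray(S,*a),ray(D,*b));P,g=tri(ray(s,*p),ray(d,*q)); print(nm,w,p-a,q-b,(P-P0)*1e3,g)
    # vertical-only estimate per view over casing-side features (bolts etc.)
    for n,A,B,box in(("scene",S,s,(195,200,25,12)),("side",D,d,(300,150,100,62))):
        g=cv2.cvtColor(A["img"],cv2.COLOR_BGR2GRAY);m=np.zeros_like(g);x,y,w,h=box;m[y:y+h,x:x+w]=255
        c=cv2.goodFeaturesToTrack(g,15,.05,4,mask=m)
        p,ok,e=cv2.calcOpticalFlowPyrLK(g,cv2.cvtColor(B["img"],cv2.COLOR_BGR2GRAY),c,None,winSize=(11,11),maxLevel=1)
        print(n,np.c_[c[:,0],(p-c)[:,0]].round(1).tolist())
    P0=np.array([.5367,-.1439,.1145])
    for t in(.01,.022,.03):
        # rock about far feet, ~0.334 m behind pad: rise .334 t, small back shift .1 t
        y=np.array([-.11,.994,0]);P=P0+[0,0,.32*t]-y*.11*t
        print(t,np.subtract(proj(S,P),proj(S,P0)).round(2),np.subtract(proj(D,P),proj(D,P0)).round(2))
if __name__=="__main__": lift(*pickle.load(open("f.pkl","rb")))
E
python3 lift.py
```

```text
ring 9 [-0.46584778 -1.37342834] [ 0.60567627 -1.53499451] [-0.1543216  -1.4096524   4.34403987] 0.00030145072333200934
ring 13 [-0.37749939 -1.49221802] [ 0.41088257 -1.58676758] [ 0.06650463 -0.97387061  4.79635916] 1.8780437432814312e-05
scene [[214.0, 202.0, -0.4000000059604645, -1.399999976158142], [197.0, 205.0, -1.100000023841858, -1.399999976158142], [211.0, 205.0, -0.5, -1.2999999523162842], [206.0, 204.0, -0.699999988079071, -1.399999976158142], [219.0, 206.0, -0.30000001192092896, -1.7000000476837158], [213.0, 211.0, 6.0, 0.6000000238418579]]
side [[364.0, 202.0, 0.4000000059604645, -1.5], [309.0, 175.0, 0.800000011920929, -1.100000023841858], [323.0, 202.0, -3.700000047683716, -3.799999952316284], [319.0, 209.0, -13.5, 4.400000095367432], [369.0, 174.0, 0.4000000059604645, -1.399999976158142], [374.0, 151.0, 0.6000000238418579, -2.0999999046325684], [314.0, 187.0, -0.4000000059604645, -1.2000000476837158], [306.0, 182.0, 0.5, -0.6000000238418579], [341.0, 179.0, 0.800000011920929, -1.2999999523162842], [355.0, 207.0, 0.800000011920929, -1.100000023841858], [330.0, 173.0, 0.6000000238418579, -1.7000000476837158], [335.0, 183.0, 0.800000011920929, -1.5], [304.0, 187.0, 0.4000000059604645, -0.800000011920929], [399.0, 160.0, 0.8999999761581421, -1.100000023841858], [346.0, 178.0, 0.4000000059604645, -1.100000023841858]]
0.01 [-0.44 -1.02] [ 0.34 -1.12]
0.022 [-0.98 -2.25] [ 0.74 -2.47]
0.03 [-1.33 -3.08] [ 1.02 -3.38]
```

Tilt is about 0.014, which isn't enough. Stroking again, to the bottom this time.

Request:
send_rows([
  [[-0.003,0,-0.029],[0,0,0]],
  [[-0.006,0,-0.055],[0,0,0]],
  [[-0.01,0,-0.084],[0,0,0]],
  [[-0.016,0,-0.114],[0,0,0]],
  [[-0.024,0,-0.142],[0,0,0]],
  [[-0.033,0,-0.171],[0,0,0]],
  [[-0.044,0,-0.198],[0,0,0]],
  [[-0.056,0,-0.226],[0,0,0]],
  [[-0.057,0,-0.228],[0,0,0]],
  [[-0.057,0,-0.228],[0,0,0]],
])

```text
clock: 12.55
tool_pos: [0.5121, 0.0754, 0.1237]
eef_rot: [0.667, 0.745, -0.001, -0.001]
contact_force: [0.1, -0.1, -7.9]
opening: 0.21
finger_force: 46.2
```

Request:
send_rows([
  [[0.013,0,0.028],[0,0,0]],
  [[0.023,0,0.055],[0,0,0]],
  [[0.032,0,0.084],[0,0,0]],
  [[0.04,0,0.112],[0,0,0]],
  [[0.046,0,0.142],[0,0,0]],
  [[0.051,0,0.171],[0,0,0]],
  [[0.054,0,0.197],[0,0,0]],
  [[0.056,0,0.22],[0,0,0]],
  [[0.057,0,0.231],[0,0,0]],
  [[0.057,0,0.234],[0,0,0]],
  [[0.057,0,0.234],[0,0,0]],
])

```text
clock: 13.92
tool_pos: [0.511, 0.0948, 0.0554]
eef_rot: [0.666, 0.746, 0.001, -0.0]
contact_force: [-5.5, 3.8, 19.5]
opening: 0.208
finger_force: 44.4
```

```bash
python3 - <<'E'
from lift import *
st=get_state();print(st["tool_pos"],st["contact_force"],st["clock"])
lift(snapshot("scene"),snapshot("side"))
E
```

```text
[0.51101082 0.09483464 0.05537853] [-5.4581368   3.77720432 19.46918536] 13.925
ring 9 [-0.42414551 -1.33149719] [ 0.54821167 -1.40865173] [-0.20546973 -1.24399325  4.12745134] 0.00011587551267427379
ring 13 [-0.34104614 -1.45013428] [ 0.39089355 -1.49844971] [ 3.96496271e-03 -8.74067502e-01  4.61560066e+00] 3.7559340175020874e-05
scene [[214.0, 202.0, -0.4000000059604645, -1.399999976158142], [197.0, 205.0, -1.100000023841858, -1.399999976158142], [211.0, 205.0, -0.4000000059604645, -1.2999999523162842], [206.0, 204.0, -0.6000000238418579, -1.399999976158142], [219.0, 206.0, -0.30000001192092896, -1.600000023841858], [213.0, 211.0, 5.5, 0.6000000238418579]]
side [[364.0, 202.0, 0.4000000059604645, -1.5], [309.0, 175.0, 0.800000011920929, -1.0], [323.0, 202.0, -3.700000047683716, -3.700000047683716], [319.0, 209.0, -13.5, 4.5], [369.0, 174.0, 0.4000000059604645, -1.399999976158142], [374.0, 151.0, 0.6000000238418579, -2.0], [314.0, 187.0, -0.30000001192092896, -1.2000000476837158], [306.0, 182.0, 0.5, -0.6000000238418579], [341.0, 179.0, 0.800000011920929, -1.399999976158142], [355.0, 207.0, 0.800000011920929, -1.100000023841858], [330.0, 173.0, 0.6000000238418579, -1.7000000476837158], [335.0, 183.0, 0.8999999761581421, -1.399999976158142], [304.0, 187.0, 0.4000000059604645, -0.699999988079071], [399.0, 160.0, 0.8999999761581421, -1.0], [346.0, 178.0, 0.4000000059604645, -1.100000023841858]]
0.01 [-0.44 -1.02] [ 0.34 -1.12]
0.022 [-0.98 -2.25] [ 0.74 -2.47]
0.03 [-1.33 -3.08] [ 1.02 -3.38]
```

Request:
send_rows([
  [[0,0,0.006],[0,0,0]],
  [[0,0,0.012],[0,0,0]],
  [[0,0,0.012],[0,0,0]],
])

```text
clock: 14.4
tool_pos: [0.511, 0.0951, 0.0518]
eef_rot: [0.666, 0.746, 0.001, -0.0]
contact_force: [-5.0, 4.6, 19.9]
opening: 0.209
finger_force: 44.5
```

```bash
python3 - <<'E'
from lift import *
st=get_state();print(st["tool_pos"],st["contact_force"],st["clock"])
s=snapshot("scene");d=snapshot("side");pickle.dump((s,d),open("f2.pkl","wb"));lift(s,d)
f=lambda a,x,y,w,h:cv2.resize(a[y:y+h,x:x+w],(400,300),interpolation=2)
cv2.imwrite("pics/c7.png",np.vstack([np.hstack([f(s["img"],200,180,160,120),f(d["img"],200,140,160,120)]),np.hstack([f(snapshot("wrist")["img"],0,0,560,420),f(s["img"],190,195,60,45)])]))
E
```

```text
[0.51097401 0.09512006 0.05181092] [-4.96920518  4.5547989  19.88187522] 14.4
ring 9 [-0.56687622 -1.66998291] [ 0.67580566 -1.69135132] [-0.31250367 -1.58750717  5.04467296] 2.1591305911050083e-05
ring 13 [-0.57882385 -1.70835876] [ 0.51339111 -1.8100647 ] [ 0.09465864 -1.43943678  5.36806404] 0.00016825448313765367
scene [[214.0, 202.0, -0.6000000238418579, -1.7000000476837158], [197.0, 205.0, -1.2999999523162842, -1.7999999523162842], [211.0, 205.0, -0.800000011920929, -1.7000000476837158], [206.0, 204.0, -0.8999999761581421, -1.600000023841858], [219.0, 206.0, -0.4000000059604645, -1.7999999523162842], [213.0, 211.0, 5.599999904632568, 0.699999988079071]]
side [[364.0, 202.0, 0.800000011920929, -1.7000000476837158], [309.0, 175.0, 0.800000011920929, -1.399999976158142], [323.0, 202.0, -3.700000047683716, -3.700000047683716], [319.0, 209.0, -13.5, 4.5], [369.0, 174.0, 1.0, -1.5], [374.0, 151.0, 0.699999988079071, -2.4000000953674316], [314.0, 187.0, -0.20000000298023224, -1.399999976158142], [306.0, 182.0, 0.5, -1.0], [341.0, 179.0, 1.0, -1.7999999523162842], [355.0, 207.0, 0.800000011920929, -1.399999976158142], [330.0, 173.0, 0.6000000238418579, -2.0], [335.0, 183.0, 1.0, -1.600000023841858], [304.0, 187.0, 0.5, -0.8999999761581421], [399.0, 160.0, 1.0, -1.2000000476837158], [346.0, 178.0, 0.5, -1.399999976158142]]
0.01 [-0.44 -1.02] [ 0.34 -1.12]
0.022 [-0.98 -2.25] [ 0.74 -2.47]
0.03 [-1.33 -3.08] [ 1.02 -3.38]
```

View pics/c7.png

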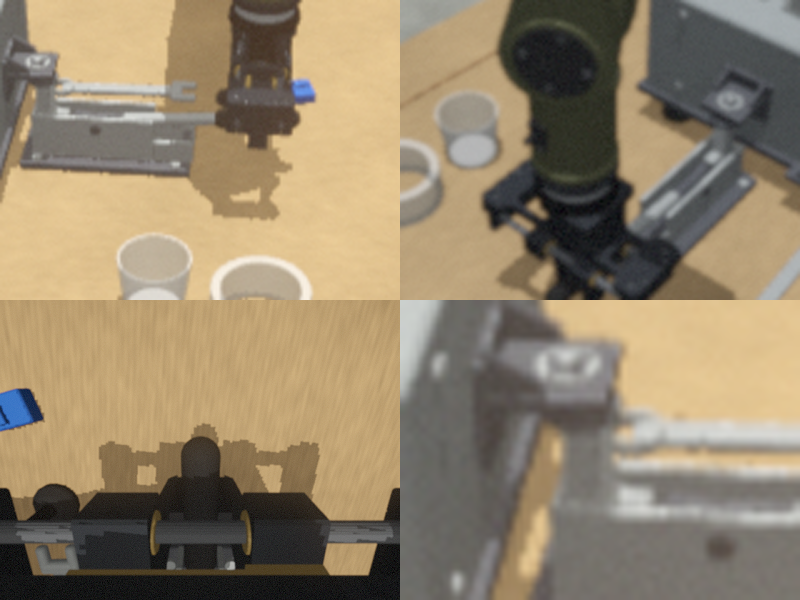

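The machine is still rising and the handle isn't at its stop yet: the bar has slipped slightly up in the pads. Pressing further.

Request:
send_rows([
  [[0,0,0.01],[0,0,0]],
  [[0,0,0.02],[0,0,0]],
  [[0,0,0.03],[0,0,0]],
  [[0,0,0.03],[0,0,0]],
], newtons=60)

```text
clock: 15.05
tool_pos: [0.511, 0.0954, 0.0445]
eef_rot: [0.666, 0.746, 0.002, 0.0]
contact_force: [-8.5, 5.4, 37.5]
opening: 0.199
finger_force: 59.4
```

```bash
python3 - <<'E'
from lift import *
st=get_state();print(st["tool_pos"],st["contact_force"],st["clock"])
s=snapshot("scene");d=snapshot("side");lift(s,d)
E
```

```text
[0.51098926 0.09540765 0.04448742] [-8.5278648   5.38119417 37.52384753] 15.05
ring 9 [-0.88651733 -2.18737793] [ 1.02230225 -2.43366089] [-0.26143322 -2.57861349  6.77736249] 0.00043303636866120804
ring 13 [-0.72414856 -2.3125    ] [ 0.87090454 -2.51274719] [-0.13886753 -2.05922563  7.30599347] 0.0004142826186050161
scene [[214.0, 202.0, -0.800000011920929, -2.200000047683716], [197.0, 205.0, -1.7000000476837158, -2.4000000953674316], [211.0, 205.0, -0.800000011920929, -2.0999999046325684], [206.0, 204.0, -1.2000000476837158, -2.200000047683716], [219.0, 206.0, -0.6000000238418579, -2.5], [213.0, 211.0, 6.0, 0.0]]
side [[364.0, 202.0, 0.699999988079071, -2.299999952316284], [309.0, 175.0, 0.8999999761581421, -1.7000000476837158], [323.0, 202.0, -3.5, -3.799999952316284], [319.0, 209.0, -13.800000190734863, 4.800000190734863], [369.0, 174.0, 0.699999988079071, -2.5999999046325684], [374.0, 151.0, 1.2000000476837158, -3.0], [314.0, 187.0, -0.10000000149011612, -1.7999999523162842], [306.0, 182.0, 0.6000000238418579, -1.399999976158142], [341.0, 179.0, 1.2999999523162842, -2.299999952316284], [355.0, 207.0, 0.800000011920929, -1.899999976158142], [330.0, 173.0, 0.800000011920929, -2.5999999046325684], [335.0, 183.0, 1.399999976158142, -2.299999952316284], [304.0, 187.0, 0.6000000238418579, -1.100000023841858], [399.0, 160.0, 1.399999976158142, -1.7999999523162842], [346.0, 178.0, 0.699999988079071, -2.0]]
0.01 [-0.44 -1.02] [ 0.34 -1.12]
0.022 [-0.98 -2.25] [ 0.74 -2.47]
0.03 [-1.33 -3.08] [ 1.02 -3.38]
```

The handle is now at its stop (the force jumped to 37 N), but clearance is only about 6 mm, which is marginal. I'll bring the handle up, let go so it springs fully up, regrip, and stroke again on a higher tooth.

Request:
send_rows([
  [[-0.002,0,-0.03],[0,0,0]],
  [[-0.006,0,-0.06],[0,0,0]],
  [[-0.01,0,-0.09],[0,0,0]],
  [[-0.016,0,-0.12],[0,0,0]],
  [[-0.024,0,-0.15],[0,0,0]],
  [[-0.033,0,-0.18],[0,0,0]],
  [[-0.044,0,-0.21],[0,0,0]],
  [[-0.055,0,-0.24],[0,0,0]],
  [[-0.055,0,-0.24],[0,0,0]],
  [[-0.055,0,-0.24],[0,0,0]],
])

```text
clock: 16.4
tool_pos: [0.5131, 0.0786, 0.1135]
eef_rot: [0.667, 0.745, 0.001, -0.001]
contact_force: [-2.3, 6.0, 2.2]
opening: 0.205
finger_force: 62.3
```

Request:
send_rows([
  [[0,0,0],[0,0,0]],
  [[0,0,0],[0,0,0]],
  [[0,0,0],[0,0,0]],
  [[0,0,0],[0,0,0]],
  [[0,0,-0.015],[0,0,0]],
  [[0,0,-0.03],[0,0,0]],
  [[0,0,-0.03],[0,0,0]],
  [[0,0,-0.03],[0,0,0]],
], fingers=0.6)

```text
clock: 17.4
tool_pos: [0.513, 0.0763, 0.1225]
eef_rot: [0.667, 0.745, 0.0, 0.0]
contact_force: [-0.3, -0.5, -0.6]
opening: 0.6
finger_force: 0.0
```

```bash
python3 - <<'E'
from lift import *
st=get_state();print(st["tool_pos"],st["contact_force"],st["clock"])
s=snapshot("scene");d=snapshot("side");lift(s,d)
f=lambda a,x,y,w,h:cv2.resize(a[y:y+h,x:x+w],(400,300),interpolation=2)
cv2.imwrite("pics/c8.png",np.hstack([f(s["img"],200,180,120,90),f(s["img"],190,195,60,45)]))
# base corner check vs earlier
E
```

```text
[0.51295248 0.07631404 0.12252445] [-0.33417066 -0.54197803 -0.60661118] 17.4
ring 9 [ 0.06128235 -0.01396179] [0.04314575 0.07323608] [-0.22922389  0.09551215 -0.06775853] 0.0002506406301989109
ring 13 [ 0.18469543 -0.0506897 ] [-0.04089966  0.00405273] [-0.11563003  0.42268696  0.22507185] 8.399868548246974e-05
scene [[214.0, 202.0, 0.10000000149011612, -0.0], [197.0, 205.0, -0.10000000149011612, -0.0], [211.0, 205.0, 0.10000000149011612, 0.0], [206.0, 204.0, 0.0, -0.0], [219.0, 206.0, 0.20000000298023224, -0.10000000149011612], [213.0, 211.0, 7.699999809265137, 3.799999952316284]]
side [[364.0, 202.0, -0.0, -0.10000000149011612], [309.0, 175.0, 0.0, 0.0], [323.0, 202.0, -4.099999904632568, -3.5], [319.0, 209.0, -6.300000190734863, -3.0999999046325684], [369.0, 174.0, -0.10000000149011612, 0.20000000298023224], [374.0, 151.0, -0.20000000298023224, -0.30000001192092896], [314.0, 187.0, -0.4000000059604645, -0.20000000298023224], [306.0, 182.0, 0.30000001192092896, 0.30000001192092896], [341.0, 179.0, 0.30000001192092896, 0.10000000149011612], [355.0, 207.0, 0.20000000298023224, 0.0], [330.0, 173.0, 0.10000000149011612, -0.20000000298023224], [335.0, 183.0, 0.30000001192092896, 0.10000000149011612], [304.0, 187.0, -56.20000076293945, 21.899999618530273], [399.0, 160.0, 0.10000000149011612, 0.30000001192092896], [346.0, 178.0, -0.0, 0.30000001192092896]]
0.01 [-0.44 -1.02] [ 0.34 -1.12]
0.022 [-0.98 -2.25] [ 0.74 -2.47]
0.03 [-1.33 -3.08] [ 1.02 -3.38]
```

View pics/c8.png

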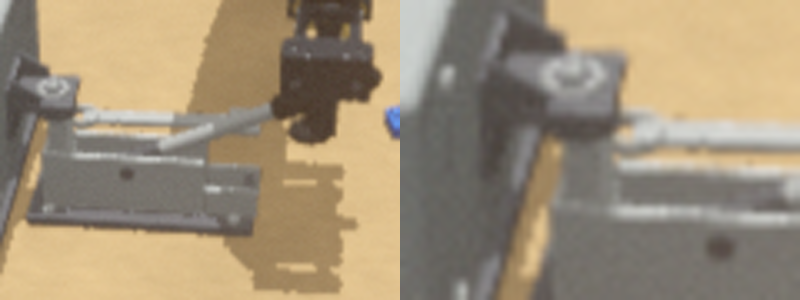

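The jack is unmoved: its base corners are still near (208,245) and (275,250). The handle is back up and the machine is on its feet. I've now viewed 12 pictures, over the limit of 10, so I'll use numbers only from here. Regripping at 60 N and stroking to the stop.

Request:
send_rows([
  [[0,0,0],[0,0,0]],
  [[0,0,0],[0,0,0]],
  [[0,0,0],[0,0,0]],
  [[0,0,0],[0,0,0]],
  [[0,0,0],[0,0,0]],
  [[0,0,0],[0,0,0]],
], fingers=0.1, newtons=60)

```text
clock: 18.25
tool_pos: [0.513, 0.0764, 0.1224]
eef_rot: [0.667, 0.745, 0.0, 0.0]
contact_force: [0.6, 0.6, -2.6]
opening: 0.216
finger_force: 60.0
```

Request:
send_rows([
  [[0.013,0,0.028],[0,0,0]],
  [[0.023,0,0.055],[0,0,0]],
  [[0.032,0,0.084],[0,0,0]],
  [[0.04,0,0.112],[0,0,0]],
  [[0.046,0,0.142],[0,0,0]],
  [[0.051,0,0.171],[0,0,0]],
  [[0.054,0,0.197],[0,0,0]],
  [[0.056,0,0.22],[0,0,0]],
  [[0.056,0,0.235],[0,0,0]],
  [[0.056,0,0.245],[0,0,0]],
  [[0.056,0,0.245],[0,0,0]],
])

```text
clock: 19.62
tool_pos: [0.5113, 0.0934, 0.0507]
eef_rot: [0.667, 0.745, 0.001, 0.001]
contact_force: [-2.7, 0.3, 20.4]
opening: 0.214
finger_force: 57.6
```

```bash
python3 - <<'E'
from lift import *
st=get_state();print(st["tool_pos"],st["contact_force"],st["clock"])
s=snapshot("scene");d=snapshot("side");lift(s,d)
E
```

```text
[0.51131399 0.09338693 0.05067842] [-2.66967586  0.27447893 20.36186404] 19.625
ring 9 [-0.86822205 -2.18353271] [ 0.98708496 -2.44806519] [-0.18987425 -2.50938338  6.8201575 ] 0.00044326955125762244
ring 13 [-0.717099   -2.31721497] [ 0.84987793 -2.51941528] [-0.10336099 -2.02121781  7.3394426 ] 0.00039597630968298935
scene [[214.0, 202.0, -0.800000011920929, -2.200000047683716], [197.0, 205.0, -1.7000000476837158, -2.4000000953674316], [211.0, 205.0, -0.800000011920929, -2.0999999046325684], [206.0, 204.0, -1.2000000476837158, -2.200000047683716], [219.0, 206.0, -0.6000000238418579, -2.5], [213.0, 211.0, 6.300000190734863, 0.0]]
side [[364.0, 202.0, 0.699999988079071, -2.4000000953674316], [309.0, 175.0, 0.8999999761581421, -1.7999999523162842], [323.0, 202.0, -3.5999999046325684, -3.799999952316284], [319.0, 209.0, -13.699999809265137, 4.699999809265137], [369.0, 174.0, 0.699999988079071, -2.5], [374.0, 151.0, 1.2000000476837158, -2.9000000953674316], [314.0, 187.0, -0.0, -1.899999976158142], [306.0, 182.0, 0.5, -1.5], [341.0, 179.0, 1.2000000476837158, -2.299999952316284], [355.0, 207.0, 0.800000011920929, -1.899999976158142], [330.0, 173.0, 0.800000011920929, -2.700000047683716], [335.0, 183.0, 1.399999976158142, -2.299999952316284], [304.0, 187.0, 0.5, -1.2000000476837158], [399.0, 160.0, 1.399999976158142, -1.899999976158142], [346.0, 178.0, 0.699999988079071, -2.0999999046325684]]
0.01 [-0.44 -1.02] [ 0.34 -1.12]
0.022 [-0.98 -2.25] [ 0.74 -2.47]
0.03 [-1.33 -3.08] [ 1.02 -3.38]
```

Request:
send_rows([
  [[0,0,0.01],[0,0,0]],
  [[0,0,0.02],[0,0,0]],
  [[0,0,0.02],[0,0,0]],
])

```text
clock: 20.1
tool_pos: [0.5113, 0.0936, 0.0472]
eef_rot: [0.667, 0.745, 0.001, 0.001]
contact_force: [-6.9, 1.6, 45.8]
opening: 0.211
finger_force: 55.8
```

```bash
python3 - <<'E' | head -3
from lift import *
st=get_state();print(st["tool_pos"],st["contact_force"],st["clock"])
s=snapshot("scene");d=snapshot("side");lift(s,d)
E
```

```text
[0.51134375 0.09358762 0.04720312] [-6.94655784  1.55757839 45.78670525] 20.1
ring 9 [-0.86130981 -2.35124207] [ 0.97768555 -2.50588074] [-0.27873339 -2.42180857  7.23260117] 0.00024252063600836962
ring 13 [-0.74543457 -2.46427917] [ 0.8043457 -2.5946106] [-0.06014672 -1.97380732  7.73463016] 0.0001345952583437717
```

At the stop the clearance is about 6.2 mm, which is too close to the limit. I'll try a quick full return stroke to catch the next tooth before the ram sinks.

Request:
send_rows([
  [[-0.005,0,-0.06],[0,0,0]],
  [[-0.013,0,-0.115],[0,0,0]],
  [[-0.026,0,-0.17],[0,0,0]],
  [[-0.042,0,-0.217],[0,0,0]],
  [[-0.056,0,-0.248],[0,0,0]],
  [[-0.056,0,-0.248],[0,0,0]],
  [[-0.033,0,-0.19],[0,0,0]],
  [[-0.018,0,-0.135],[0,0,0]],
  [[-0.008,0,-0.08],[0,0,0]],
  [[-0.002,0,-0.04],[0,0,0]],
  [[0,0,-0.01],[0,0,0]],
  [[0,0,-0.005],[0,0,0]],
])

```text
clock: 21.7
tool_pos: [0.5117, 0.0933, 0.0456]
eef_rot: [0.667, 0.745, 0.0, 0.001]
contact_force: [-2.9, 2.7, 26.1]
opening: 0.209
finger_force: 59.6
```

```bash
python3 - <<'E' | head -3
from lift import *
st=get_state();print(st["tool_pos"],st["contact_force"],st["clock"])
s=snapshot("scene");d=snapshot("side");lift(s,d)
E
```

```text
[0.51169934 0.09332799 0.04564371] [-2.93597913  2.65177266 26.13159424] 21.7
ring 9 [-0.73341064 -2.16398621] [ 0.93740234 -2.38254395] [-0.26306526 -2.18547721  6.79160113] 0.0005332694352513104
ring 13 [-0.67112427 -2.23588562] [ 0.80523071 -2.45378723] [-0.05836227 -1.90121381  7.13700234] 0.0004325717205180096
```

Request:
send_rows([
  [[-0.001,0,-0.02],[0,0,0]],
  [[-0.003,0,-0.035],[0,0,0]],
  [[-0.004,0,-0.05],[0,0,0]],
  [[-0.006,0,-0.063],[0,0,0]],
  [[-0.007,0,-0.075],[0,0,0]],
  [[-0.009,0,-0.086],[0,0,0]],
  [[-0.01,0,-0.096],[0,0,0]],
  [[-0.012,0,-0.105],[0,0,0]],
  [[-0.014,0,-0.114],[0,0,0]],
  [[-0.016,0,-0.122],[0,0,0]],
  [[-0.018,0,-0.13],[0,0,0]],
  [[-0.02,0,-0.138],[0,0,0]],
])

```text
clock: 23.3
tool_pos: [0.5123, 0.0872, 0.0858]
eef_rot: [0.667, 0.745, 0.0, 0.0]
contact_force: [2.5, 1.3, 0.8]
opening: 0.204
finger_force: 60.9
```

Request:
send_rows([
  [[-0.002,0,-0.008],[0,0,0]],
  [[-0.004,0,-0.016],[0,0,0]],
  [[-0.007,0,-0.024],[0,0,0]],
  [[-0.01,0,-0.032],[0,0,0]],
  [[-0.013,0,-0.04],[0,0,0]],
  [[-0.016,0,-0.048],[0,0,0]],
  [[-0.02,0,-0.056],[0,0,0]],
  [[-0.024,0,-0.066],[0,0,0]],
  [[-0.027,0,-0.076],[0,0,0]],
  [[-0.031,0,-0.086],[0,0,0]],
  [[-0.035,0,-0.098],[0,0,0]],
  [[-0.036,0,-0.1],[0,0,0]],
])

```text
clock: 24.8
tool_pos: [0.5116, 0.076, 0.1154]
eef_rot: [0.667, 0.745, -0.001, -0.001]
contact_force: [1.2, 3.1, -6.7]
opening: 0.209
finger_force: 62.7
```

Request:
send_rows([
  [[0.013,0,0.028],[0,0,0]],
  [[0.023,0,0.055],[0,0,0]],
  [[0.032,0,0.084],[0,0,0]],
  [[0.04,0,0.112],[0,0,0]],
  [[0.046,0,0.142],[0,0,0]],
  [[0.051,0,0.171],[0,0,0]],
  [[0.054,0,0.197],[0,0,0]],
  [[0.056,0,0.22],[0,0,0]],
  [[0.056,0,0.228],[0,0,0]],
  [[0.056,0,0.233],[0,0,0]],
  [[0.056,0,0.233],[0,0,0]],
])

```text
clock: 26.18
tool_pos: [0.5102, 0.0927, 0.0471]
eef_rot: [0.667, 0.745, -0.001, 0.0]
contact_force: [-3.5, 2.9, 21.6]
opening: 0.2
finger_force: 59.7
```

```bash
python3 - <<'E' | head -3
from lift import *
st=get_state();print(st["tool_pos"],st["contact_force"],st["clock"])
s=snapshot("scene");d=snapshot("side");lift(s,d)
E
```

```text
[0.51017472 0.09266493 0.04712224] [-3.49441945  2.92559224 21.6048446 ] 26.175
ring 9 [-0.6706665  -1.74960327] [ 0.83287964 -1.87979736] [-0.34966131 -1.98798981  5.33941063] 0.00026500469124767867
ring 13 [-0.60082703 -1.78773499] [ 0.62981567 -1.98587646] [ 0.05486167 -1.6340518   5.71336521] 0.00018611308846905043
```

It's the same tooth again, probably because the ram sinks a little too far on the return. I'll go to the top, regrip fresh, stroke, then return slowly until the machine lands and quickly after that.

Request:
send_rows([
  [[-0.005,0,-0.04],[0,0,0]],
  [[-0.01,0,-0.08],[0,0,0]],
  [[-0.016,0,-0.12],[0,0,0]],
  [[-0.026,0,-0.16],[0,0,0]],
  [[-0.04,0,-0.195],[0,0,0]],
  [[-0.056,0,-0.222],[0,0,0]],
  [[-0.056,0,-0.222],[0,0,0]],
])

```text
clock: 27.15
tool_pos: [0.5128, 0.0762, 0.1129]
eef_rot: [0.667, 0.745, 0.0, -0.0]
contact_force: [-1.0, 1.0, -0.3]
opening: 0.205
finger_force: 63.1
```

Request:
send_rows([
  [[0,0,0],[0,0,0]],
  [[0,0,0],[0,0,0]],
  [[0,0,0],[0,0,0]],
  [[0,0,-0.02],[0,0,0]],
  [[0,0,-0.047],[0,0,0]],
  [[0,0,-0.047],[0,0,0]],
  [[0,0,-0.047],[0,0,0]],
], fingers=0.6)

```text
clock: 28.02
tool_pos: [0.513, 0.0763, 0.1268]
eef_rot: [0.667, 0.745, 0.0, 0.0]
contact_force: [0.9, -0.0, 0.5]
opening: 0.6
finger_force: 0.0
```

Request:
send_rows([
  [[0,0,0],[0,0,0]],
  [[0,0,0],[0,0,0]],
  [[0,0,0],[0,0,0]],
  [[0,0,0],[0,0,0]],
  [[0,0,0],[0,0,0]],
], fingers=0.1)

```text
clock: 28.65
tool_pos: [0.5128, 0.0763, 0.1265]
eef_rot: [0.667, 0.745, -0.0, -0.0]
contact_force: [-0.1, 0.6, -1.4]
opening: 0.231
finger_force: 60.0
```

Request:
send_rows([
  [[0.013,0,0.028],[0,0,0]],
  [[0.023,0,0.055],[0,0,0]],
  [[0.032,0,0.084],[0,0,0]],
  [[0.04,0,0.112],[0,0,0]],
  [[0.046,0,0.142],[0,0,0]],
  [[0.051,0,0.171],[0,0,0]],
  [[0.054,0,0.197],[0,0,0]],
  [[0.056,0,0.22],[0,0,0]],
  [[0.056,0,0.235],[0,0,0]],
  [[0.056,0,0.245],[0,0,0]],
  [[0.056,0,0.245],[0,0,0]],
])

```text
clock: 30.02
tool_pos: [0.5111, 0.0937, 0.0545]
eef_rot: [0.667, 0.745, 0.001, 0.0]
contact_force: [-3.8, -0.5, 21.7]
opening: 0.228
finger_force: 58.5
```

```bash
python3 - <<'E' | head -3
from lift import *
st=get_state();print(st["tool_pos"],st["contact_force"],st["clock"])
s=snapshot("scene");d=snapshot("side");pickle.dump((s,d),open("f3.pkl","wb"));lift(s,d)
E
```

```text
[0.51105325 0.09373201 0.05445028] [-3.80564657 -0.52196579 21.66453972] 30.025
ring 9 [-0.73096924 -2.23092651] [ 1.02181396 -2.4020752 ] [-0.45663105 -2.25276183  6.90809115] 0.0005988772621542938
ring 13 [-0.66827087 -2.32392883] [ 0.84023438 -2.470755  ] [-0.19168617 -1.89906737  7.31350287] 0.00036907370973652604
```

Request:
send_rows([
  [[-0.001,0,-0.02],[0,0,0]],
  [[-0.003,0,-0.04],[0,0,0]],
  [[-0.005,0,-0.06],[0,0,0]],
  [[-0.008,0,-0.08],[0,0,0]],
  [[-0.011,0,-0.1],[0,0,0]],
  [[-0.013,0,-0.112],[0,0,0]],
  [[-0.014,0,-0.118],[0,0,0]],
  [[-0.016,0,-0.124],[0,0,0]],
  [[-0.04,0,-0.2],[0,0,0]],
  [[-0.056,0,-0.245],[0,0,0]],
  [[-0.056,0,-0.245],[0,0,0]],
  [[-0.028,0,-0.16],[0,0,0]],
])

```text
clock: 31.62
tool_pos: [0.5136, 0.0852, 0.1023]
eef_rot: [0.668, 0.744, 0.002, 0.001]
contact_force: [-1.1, 1.2, 16.4]
opening: 0.216
finger_force: 57.7
```

Request:
send_rows([
  [[0.012,0,0.04],[0,0,0]],
  [[0.02,0,0.075],[0,0,0]],
  [[0.024,0,0.105],[0,0,0]],
  [[0.027,0,0.13],[0,0,0]],
  [[0.028,0,0.15],[0,0,0]],
  [[0.028,0,0.16],[0,0,0]],
  [[0.028,0,0.16],[0,0,0]],
])

```text
clock: 32.5
tool_pos: [0.5126, 0.095, 0.0546]
eef_rot: [0.667, 0.745, 0.002, 0.001]
contact_force: [-1.7, 2.7, 20.2]
opening: 0.209
finger_force: 59.2
```

```bash
python3 - <<'E' | head -3
from lift import *
st=get_state();print(st["tool_pos"],st["contact_force"],st["clock"])
s=snapshot("scene");d=snapshot("side");lift(s,d)
E
```

```text
[0.51262008 0.09501636 0.05457812] [-1.66100295  2.70330785 20.20162871] 32.5
ring 9 [-1.24163513 -3.40498352] [ 1.19909058 -3.65114441] [-3.16916715e-03 -3.24505402e+00  1.06005141e+01] 0.00014761198921362865
ring 13 [-1.25411682 -3.46037292] [ 1.14284668 -3.71488037] [ 0.12893054 -3.19623357 10.81971232] 4.6834021820644256e-05
```

The next tooth is caught: the pad is up 10.7 mm, giving nearly 9 mm under the feet. Pressing on to the bottom.

Request:
send_rows([
  [[0,0,0.008],[0,0,0]],
  [[0,0,0.016],[0,0,0]],
  [[0,0,0.02],[0,0,0]],
  [[0,0,0.02],[0,0,0]],
])

```text
clock: 33.1
tool_pos: [0.5126, 0.0954, 0.0488]
eef_rot: [0.666, 0.746, 0.003, 0.001]
contact_force: [-2.2, 4.7, 20.4]
opening: 0.206
finger_force: 59.4
```

```bash
python3 - <<'E' | head -3
from lift import *
st=get_state();print(st["tool_pos"],st["contact_force"],st["clock"])
s=snapshot("scene");d=snapshot("side");lift(s,d)
E
```

```text
[0.51262269 0.09538955 0.04882171] [-2.23802147  4.69545671 20.42698715] 33.1
ring 9 [-1.63638   -3.7673645] [ 1.43407593 -4.19473877] [ 0.19608279 -4.25780266 11.74347268] 0.00015895913021079296
ring 13 [-1.6089447  -3.75778198] [ 1.29107056 -4.25777283] [ 0.51857999 -4.06402359 11.9053823 ] 0.00010635744679936205
```

Request:
send_rows([
  [[0,0,0.007],[0,0,0]],
  [[0,0,0.014],[0,0,0]],
  [[0,0,0.018],[0,0,0]],
  [[0,0,0.018],[0,0,0]],
])

```text
clock: 33.7
tool_pos: [0.5126, 0.0954, 0.0457]
eef_rot: [0.666, 0.746, 0.003, 0.001]
contact_force: [-6.1, 3.8, 45.1]
opening: 0.206
finger_force: 58.0
```

```bash
python3 - <<'E' | head -3
from lift import *
st=get_state();print(st["tool_pos"],st["contact_force"],st["clock"])
s=snapshot("scene");d=snapshot("side");lift(s,d)
E
```

```text
[0.51263889 0.09543501 0.04572134] [-6.07612599  3.81593385 45.09312376] 33.7
ring 9 [-1.71825867 -3.97590637] [ 1.48525391 -4.32852783] [ 0.12084657 -4.41212458 12.26118946] 4.1071342097265995e-05
ring 13 [-1.589505   -4.04864502] [ 1.33196411 -4.43703308] [ 0.36280376 -3.98910344 12.71243255] 2.4244725577960165e-05
```

The handle is at the stop and the lift is about 12.5 mm at the pad. I'll ease the push slightly and check that the jack hasn't slid.

Request:
send_rows([
  [[0,0,-0.005],[0,0,0]],
  [[0,0,-0.005],[0,0,0]],
  [[0,0,-0.005],[0,0,0]],
  [[0,0,-0.005],[0,0,0]],
  [[0,0,-0.005],[0,0,0]],
  [[0,0,-0.005],[0,0,0]],
])

```text
clock: 34.55
tool_pos: [0.5126, 0.0955, 0.0463]
eef_rot: [0.666, 0.746, 0.003, 0.001]
contact_force: [-4.1, 2.8, 35.2]
opening: 0.204
finger_force: 58.5
```

```bash
python3 - <<'E'
from lift import *
st=get_state();print(st["tool_pos"],st["contact_force"],st["clock"])
s=snapshot("scene");d=snapshot("side")
f=lambda a:cv2.cvtColor(a,cv2.COLOR_BGR2GRAY)
# base: scene corners and pin
A=pickle.load(open("f.pkl","rb"))[0]
c=np.float32([[[208.5,245.5]],[[275,249.5]],[[238,232]],[[214,242]],[[270,245]]])
p,ok,e=cv2.calcOpticalFlowPyrLK(f(A["img"]),f(s["img"]),c,None,winSize=(11,11),maxLevel=1);print("jack px shift since stroke 2",(p-c)[:,0].round(2).tolist())
for q0,q1 in zip(c[:,0],p[:,0]): print((1e3*(onz(s,*q1,.01)-onz(s,*q0,.01))).round(1))
lift(s,d)
E
```

```text
[0.51264123 0.09545491 0.04633846] [-4.11118968  2.83387561 35.2111617 ] 34.55
jack px shift since stroke 2 [[-0.6200000047683716, -0.07000000029802322], [-0.36000001430511475, -0.15000000596046448], [-0.8799999952316284, 0.009999999776482582], [-0.5400000214576721, -0.15000000596046448], [-0.8899999856948853, 0.03999999910593033]]
[ 0.  -1.8  0. ]
[-0.5 -1.1  0. ]
[ 0.6 -2.5  0. ]
[-0.4 -1.7  0. ]
[ 0.7 -2.4  0. ]
ring 9 [-1.70640259 -3.95561218] [ 1.490625   -4.32208862] [ 0.11597137 -4.40384499 12.21812531] 1.6747255986822276e-05
ring 13 [-1.57003479 -4.03399658] [ 1.36223755 -4.42467346] [ 0.29549968 -3.99076036 12.66386453] 0.00011805516599221328
scene [[214.0, 202.0, -1.600000023841858, -3.9000000953674316], [197.0, 205.0, -3.0999999046325684, -4.0], [211.0, 205.0, -1.7000000476837158, -3.9000000953674316], [206.0, 204.0, -2.0, -3.799999952316284], [219.0, 206.0, -1.399999976158142, -4.300000190734863], [213.0, 211.0, 6.400000095367432, -0.4000000059604645]]
side [[364.0, 202.0, 15.899999618530273, -18.299999237060547], [309.0, 175.0, 1.2000000476837158, -3.5], [323.0, 202.0, -3.299999952316284, -4.099999904632568], [319.0, 209.0, -13.5, 4.300000190734863], [369.0, 174.0, 1.600000023841858, -4.5], [374.0, 151.0, 2.0999999046325684, -4.699999809265137], [314.0, 187.0, 0.5, -3.0999999046325684], [306.0, 182.0, 0.699999988079071, -2.9000000953674316], [341.0, 179.0, 1.7999999523162842, -4.099999904632568], [355.0, 207.0, 1.2000000476837158, -3.5], [330.0, 173.0, 1.399999976158142, -4.5], [335.0, 183.0, 1.7999999523162842, -4.199999809265137], [304.0, 187.0, 0.699999988079071, -2.0], [399.0, 160.0, 2.299999952316284, -3.700000047683716], [346.0, 178.0, 1.2000000476837158, -3.799999952316284]]
0.01 [-0.44 -1.02] [ 0.34 -1.12]
0.022 [-0.98 -2.25] [ 0.74 -2.47]
0.03 [-1.33 -3.08] [ 1.02 -3.38]
```

The lift is steady and the jack moved about 2 mm along with the pad, so the centring is well within limits. Handing in.

```bash
python3 -c "
from plant import *
print(finish_job())"
```

```text
the job is handed in; nothing more can be done
None
```

The job is handed in, with no verdict shown: the handle is held down at its stop, the near feet measure about 10 mm clear, and the saddle is within a few mm of the pad centre; I viewed 12 pictures, over the limit of 10.

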